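Cap, close and pin a board-test clamshell, and hold it shut

TASK

Get the circuit board ready for its contact test: with the test jig's lid still open, press the two orange hold-down caps on the board fully home, then swing the lid down; sprung plungers leave it slightly ajar. Take the red-knobbed locking pin from the wooden holder, push it down through the lid's hole into the hole below until the knob sits on the lid and the lid is fully shut, and finish while still holding the knob pressed down, because the lid springs up again if you let go. Leave the other tools and the things on the bench where they are.

Things in the scene. Friction and masses are not known exactly. Their poses are not given: they have to be found in the camera images.
- jig: black clamshell test jig, fixed to the bench, 165 (x) x 130 (y) x 30 mm base; origin under the base's centre, z up, lid hinged at its +x end, and x points from the pin-hole end to the hinge. On the base: a green board in the middle (top 32 mm above the table), and at the -x end an aluminium block 34 x 50 mm, top 46 mm above the table, with the pin hole. Two brass plungers, 8 mm thick, stand at x -48, y +-42 mm, tops at 51.5 mm when free
- base_hole (a point): centre of the mouth of the pin hole in the aluminium block, 46 mm above the table; hole 12 mm across and 26 mm deep, straight down; z up
- lid_hole (a point): centre, on the outer (upper) face, of the 12 mm hole through the 10 mm thick lid, ringed in red; 125 mm from the hinge axis; turns with the lid; its z is the lid's outward normal, z up and x towards the hinge when the lid is shut. With the lid shut it lies 10 mm above point base_hole
- hinge (a point): middle of the lid's hinge axis, 51 mm above the table; the axis runs along the jig's y
- lid (a joint): lid angle in rad: 0 fully shut, 1.57 upright, at most 1.7. The lid is 116 mm wide (y), 10 mm thick (hinge axis at mid-thickness) and reaches 145 mm from the hinge axis; aluminium with a clear window. It stays where it is left above about 1.0 rad and sinks by its own weight below that, down to the sprung plungers, where it rests about 0.045 rad ajar (hole 5 to 6 mm high). Shutting it fully takes about 7 N down at its hole; let go, it rises again
- cap_left (a joint): travel of the left hold-down cap: 0 as raised, 0.008 m fully home; slides straight down, resists with about 4 N and stays where it is left
- cap_right (a joint): the same for the right cap
- cap_left_top (a point): centre of the top of the left (jig +y) orange cap, 16 mm across; 51 mm above the table at travel 0, 43 mm when home
- cap_right_top (a point): the same for the right (jig -y) cap
- lock_pin: locking pin standing upright in the holder: round steel shank 10 mm across and 34 mm long with a tapered tip, then a red round knob 20 mm across and 30 mm tall with a thin black band; origin at the tip, z up along the pin; knob from z 34 to 64 mm. About 60 g. In the holder the tip is 11 mm above the table and the knob's underside rests on the holder's top (45 mm)
- holder: fixed wooden block 46 (x) x 150 (y) x 45 mm with three 13 mm holes 50 mm apart along its y, one for each of the pin, the trimmer and the reamer (in any order); origin under its centre
- trimmer: bystander: trimming tool with a round blue handle (18 mm) and yellow end, standing in one of the holder's holes, its top 83 mm above the table; origin at its tip
- reamer: bystander: tool with a square grey handle (14 mm), standing in one of the holder's holes, its top 81 mm above the table; origin at its tip
- jar: bystander: glass jar with metal cap, 68 mm across, 85 mm tall; origin under its centre
- solder_spool: bystander: silvery solder spool standing on end, 56 mm across, 40 mm tall; origin under its centre
- spare_board: bystander: small green circuit board lying flat, 90 x 65 mm, up to 14 mm tall; origin under its centre
- plug: bystander: black cable plug with brass tip, 66 x 20 x 11 mm, lying; origin under its centre
- screwdriver: bystander: screwdriver with a red handle, about 200 mm long, lying on the table; origin under its middle

How it is judged:
On the way, in this order (a step that is already met when the one before it is completed fails the run):
1. both orange caps are pressed home (travel over 6.5 mm) while the lid is still open (over 0.8 rad) (value of joint each of cap_left, cap_right above 0.0065 m and value of joint lid above 0.8 rad), for 0.1 s.
2. the lid is swung down (below 0.1 rad) before the pin is in (value of joint each of cap_left, cap_right above 0.0065 m and value of joint lid below 0.1 rad and (z of lock_pin in the frame of base_hole above 0 m or horizontal distance between lock_pin and base_hole above 0.03 m)), for 0.1 s.
3. the pin has passed through the lid's hole at least 5 mm into the base hole (z of lock_pin in the frame of base_hole below -0.005 m and horizontal distance between lock_pin and base_hole below 0.004 m and value of joint lid below 0.1 rad), for 0.1 s.
At the end, for the whole second after the job is handed in: both caps home (over 6.5 mm travel), the lid shut within 0.014 rad (under 2 mm at its hole), the pin upright within 0.1 rad and at least 21 of 24 mm deep in the base hole, and the fingers still on the pin with over 2 N: the robot is what holds the lid shut against its springs (value of joint each of cap_left, cap_right above 0.0065 m and value of joint lid below 0.014 rad and z of lock_pin in the frame of base_hole below -0.021 m and horizontal distance between lock_pin and base_hole below 0.004 m and angle between lock_pin's own z axis and vertical below 0.1 rad and contact force between the fingers and lock_pin above 2 N); the arm keeps its last pose, push and grip.
It fails at once if the trimmer or the reamer is moved by more than 25 mm (distance of any of trimmer, reamer from where it was at the start of the episode above 0.025 m).
It fails at once if another thing on the bench is moved by more than 25 mm (distance of any of jar, solder_spool, spare_board, plug, screwdriver from where it was at the start of the episode above 0.025 m).
It also fails if it takes over 72 s, if anything falls off the work surface, if the arm or the gripper's body presses on something with over 40 N, if the wrist force passes 120 N, or if a joint passes its speed limit or range.

ROBOT

A 6-joint arm with a two-finger parallel gripper is mounted at the origin on the work surface. World frame = base frame: x ahead of the robot, y to its left, z up, the work surface at z = 0. Lengths are in m, angles in rad, forces in N, time in s.
With the tool pointing down it reaches from about 0.325 to 0.85 m from the base axis. Payload 4.4 kg.
Tool frame: the origin (TCP) lies at the very end of the fingers, on their centre line; the grasp point (between the pads) lies 19 mm behind it (robot.grip_point_offset is the distance from the TCP to the grasp point, in m); z points along the fingers, y is the line along which they close (so a half turn about z gives the same grasp; the last joint's range is limited). The gripper opens to 94 mm and grips with 3 to 60 N. Pads are 16 mm wide; open, the fingers measure 119 mm over their backs; the gripper's body (75 mm by 177 mm) begins 78 mm behind the grasp point.
Start: joints at [-1.482, 0.207, 1.542, -0, 1.393, -0.15], TCP at [0.137, -0.559, 0.205] pointing down, gripper open.
Joint ranges: [-2.73, 2.73], [-0.86, 2.22], [0.23, 2.46], [-1.11, 4.25], [0.08, 2.63], [-2.82, 2.82]. Speed limits (rad/s): [2.79, 2.79, 3.14, 3.14, 3.14, 3.14].

INTERFACE

Orientations are given as [roll, pitch, yaw] about the fixed x, y, z axes, in that order (R = Rz(yaw) Ry(pitch) Rx(roll)).
In Python, from bench import robot gives the robot as it stands. The module is installed in compiled form; this text tells all that it offers.
- The arm moves only by the tool jog_arm, never from a script. Its argument "plan" is a list of rows, each a list of 3 entries, a list of its own where there are three numbers: the shift along the tool's x, y, z in units of 200 mm (1.0 is 200 mm), then the turn, a rotation vector about the tool's x, y, z in units of 180 degrees (1.0 is 180 degrees), then the closure, from -1 (fully open) to 1 (shut). A call has 1 to 20 rows; each row shifts and turns the commanded pose from where the row before left it, along the tool's axes as they then stand; what a row does not reach is not made up. A row lasts 1/10 s, in which the tool goes at most 50 mm and 8.59 degrees, less where a joint would pass 70% of its speed; a pose out of reach is approached as far as the arm can. A call with a number of a shift or a turn outside -1 to 1 is refused whole. A call with a gripper value outside its range is refused whole. The fingers move at their own pace and stop on an object; the grip force is fixed at half the most. Time passes only in rows, so rows that do not move let the fingers close. It gives the time, the measured TCP pose, the force, the opening and the grip force at its end, in the units of the state.
- robot.read_state(): the state, without advancing time (a new reading comes with each control period).
- robot.read_camera(name): name is "side" or "top" or "wrist"; returns a dict with "image" (384x512x3 uint8, blue, green, red), "fx", "fy", "cx", "cy" (pixels), "distortion" ([k1, k2, p1, p2, k3] as OpenCV has them; the pictures are not rectified), "eye" and "orientation" of the camera in the world. Camera axes: x right, y down, z forward; pixel columns grow to the right and rows downward; lengths in m; the calibration is good to about 2 mm. A picture is of the moment at which its call begins. There is no depth.
- robot.finish_job(): hands the job in; it is judged then, once.
The state is a dict: "time_s": time; "joints": joint angles; "joint_vel": joint speeds; "tau": joint torques, N m; "position": TCP position; "eef_rot": TCP orientation; "wrist_force": force on the tool from outside, world axes, zero at the start; "moment": the same for the moment, N m; "opening": finger opening in m; "gripper_force": force on a finger pad.
Only numpy, scipy, OpenCV 4.12 (cv2) and the standard library are available. Lean on these libraries where they do the work, as an engineer would, in place of code of your own. Each camera call takes 0.05 s, during which the arm holds its last target. There are 200 camera calls.

## Working session

There is one attempt and no reset: what is moved stays moved. The work goes in short steps, Python scripts to look and compute and a tool call to move; the robot and the scene stay as the last step left them, time stands still between calls to the robot, and variables do not carry over. Pictures are saved under pics/ and viewed, at most 10 in all, crops included, and the job is handed in when it is done.

Besides the shell and the picture viewer there is one more tool, called as name(argument=value, ...), one argument or row to a line, values as JSON. jog_arm: Moves the arm, as the interface text tells. Its arguments: {"type":"object","properties":{"plan":{"type":"array"}},"required":["plan"]}

```bash
mkdir -p pics; cat > h.py <<'E'
from bench import robot
import numpy as np, cv2
from scipy.spatial.transform import Rotation as R
def cam(n): return robot.read_camera(n)
def rot(c):
    o=np.array(c["orientation"],float)
    return o if o.shape==(3,3) else (R.from_euler('xyz',o).as_matrix() if o.size==3 else R.from_quat(o).as_matrix())
def K(c): return np.array([[c["fx"],0,c["cx"]],[0,c["fy"],c["cy"]],[0,0,1.]])
def ray(c,uv):
    p=cv2.undistortPoints(np.array([[uv]],float),K(c),np.array(c["distortion"],float))[0,0]
    return np.array(c["eye"]),rot(c)@np.array([p[0],p[1],1])
def plane(c,uv,z):
    e,d=ray(c,uv); return e+d*(z-e[2])/d[2]
def tri(c1,u1,c2,u2):
    e1,d1=ray(c1,u1);e2,d2=ray(c2,u2)
    s=np.linalg.lstsq(np.c_[d1,-d2],e2-e1,rcond=None)[0]
    a,b=e1+s[0]*d1,e2+s[1]*d2; return (a+b)/2,np.linalg.norm(a-b)
def proj(c,P):
    r=rot(c).T; return cv2.projectPoints(np.array(P,float).reshape(-1,3),cv2.Rodrigues(r)[0],-r@np.array(c["eye"]),K(c),np.array(c["distortion"],float))[0][:,0]
E
python3 - <<'E'
from h import *
for n in ("top","side"):
    c=cam(n); cv2.imwrite(f"pics/{n}0.png",c["image"]); print(n,c["eye"],c["orientation"],c["fx"],c["distortion"])
print(robot.read_state())
E
```

```text
top [0.35041499 0.01842361 1.4507508 ] [-2.99514625 -0.00753052 -1.57917009] 421.82119461640497 [-0.12982577  0.          0.          0.          0.        ]
side [0.30693618 0.77264752 0.80999952] [-2.30612666  0.0137059  -2.83641284] 381.1144915122465 [0.03307321 0.         0.         0.         0.        ]
{'time_s': 0.1, 'joints': array([-1.48149408e+00,  2.07340237e-01,  1.54281017e+00, -2.50367925e-05,
        1.39349696e+00, -1.50491009e-01]), 'joint_vel': array([-4.94337817e-06, -2.43101166e-03, -3.06578286e-03, -9.55427909e-04,
       -1.19301322e-03, -1.51266471e-03]), 'tau': array([ 1.55762446e-04, -3.71863246e+01, -2.82293129e+01,  7.00357882e-02,
        3.11429822e-02, -4.76608432e-05]), 'position': array([ 0.13648318, -0.55781275,  0.20440427]), 'eef_rot': array([-3.13955747e+00, -2.83692939e-04,  2.39797412e-01]), 'wrist_force': array([-0.17839315, -0.2787158 ,  0.65825329]), 'moment': array([-0.03511861,  0.01674809, -0.00043974]), 'gripper_force': 0.0, 'opening': 0.09399258204707277}
```

View pics/top0.png

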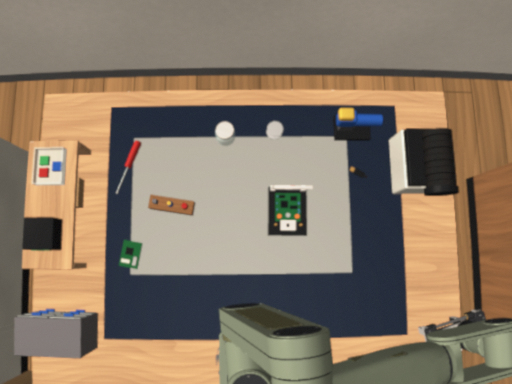

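View pics/side0.png

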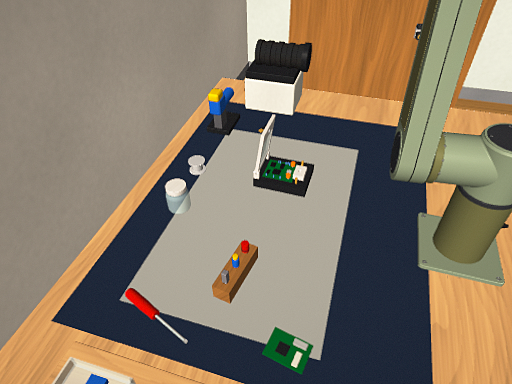

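The top view shows the jig at (288,210) with the lid upright along its far edge (row 187) and the orange caps at about (279,215) and (298,215). The holder is at (172,205) with the red knob at (185,207). In the side view the knob is at (245,245).

```bash
cat > m.py <<'E'
from h import *
C={n:cam(n) for n in("top","side")}
def blobs(c,box,lo,hi,mina=4):
    x0,y0,x1,y1=box; h=cv2.cvtColor(c["image"][y0:y1,x0:x1],cv2.COLOR_BGR2HSV)
    m=cv2.inRange(h,lo,hi); n,_,s,ce=cv2.connectedComponentsWithStats(m)
    return [(tuple(np.round(ce[i]+[x0,y0],1)),int(s[i,4]),s[i,:4].tolist()) for i in range(1,n) if s[i,4]>=mina]
for n,jb,hb in(("top",(260,175,320,245),(140,185,205,225)),("side",(245,110,325,205),(200,230,270,310))):
    c=C[n]
    print(n,"orange",blobs(c,jb,(7,150,120),(22,255,255)))
    print(n,"red jig",blobs(c,jb,(0,120,80),(5,255,255)),blobs(c,jb,(172,120,80),(180,255,255)))
    print(n,"red hold",blobs(c,hb,(0,190,90),(5,255,255)))
    print(n,"wood",blobs(c,hb,(6,80,50),(18,230,255),60))
    v=c["image"]
    x0,y0,x1,y1=jb
    cv2.imwrite(f"pics/{n}_j.png",cv2.resize(v[y0:y1,x0:x1],None,fx=6,fy=6,interpolation=cv2.INTER_CUBIC))
a=cv2.imread("pics/top_j.png");b=cv2.imread("pics/side_j.png")
a=cv2.resize(a,(300,350));b=cv2.resize(b,(480,570))
o=np.zeros((570,780,3),np.uint8);o[:350,:300]=a;o[:,300:]=b;cv2.imwrite("pics/j.png",o)
E
python3 m.py
```

```text
top orange [((np.float64(279.0), np.float64(215.7)), 22, [17, 39, 5, 5]), ((np.float64(296.5), np.float64(216.0)), 24, [34, 39, 6, 5])]
top red jig [] []
top red hold [((np.float64(184.1), np.float64(205.5)), 15, [42, 19, 5, 4])]
top wood [((np.float64(171.0), np.float64(204.6)), 554, [8, 10, 46, 20])]
side orange [((np.float64(260.5), np.float64(130.0)), 14, [14, 18, 4, 5]), ((np.float64(292.8), np.float64(163.5)), 25, [46, 51, 5, 6]), ((np.float64(301.9), np.float64(162.7)), 10, [56, 51, 3, 5]), ((np.float64(287.8), np.float64(175.2)), 25, [41, 63, 5, 6]), ((np.float64(295.5), np.float64(180.5)), 12, [50, 68, 2, 6])]
side red jig [] []
side red hold [((np.float64(244.6), np.float64(246.2)), 80, [41, 11, 8, 12])]
side wood [((np.float64(234.5), np.float64(274.3)), 1190, [12, 11, 46, 63])]
```

View pics/j.png

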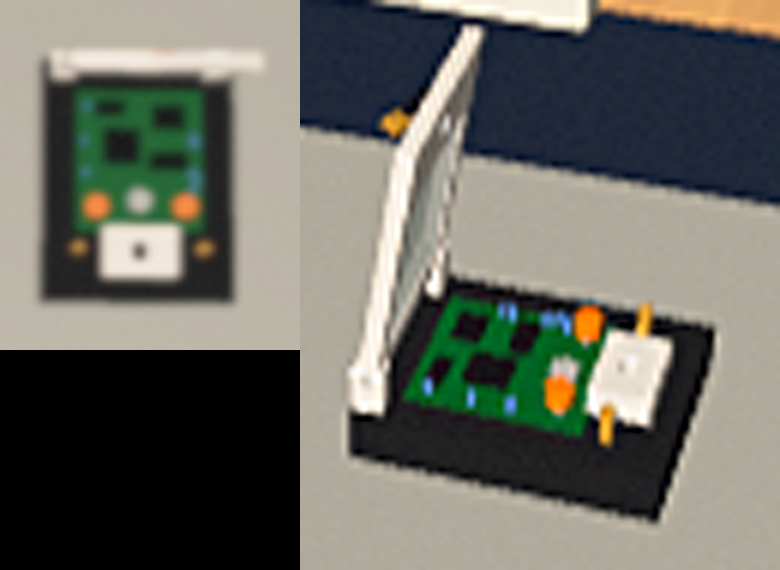

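The crops show the caps (top view about (279,216) and (296.5,216)), the dark hole in the aluminium block at top (288,225), and the lid near upright.

```bash
python3 - <<'E'
from h import *
t,s=cam("top"),cam("side")
L=plane(t,(279,215.7),.051);Rr=plane(t,(296.5,216),.051)
print("capL",L,"capR",Rr,np.linalg.norm(L-Rr))
print("tri",tri(t,(279,215.7),s,(287.8,174.5)),tri(t,(296.5,216),s,(292.8,163)))
bh=plane(t,(260+139.5/5,175+251/5),.046);print("hole",bh)
pl=plane(t,(260+78/5,175+247/5),.0515);pr=plane(t,(260+205/5,175+248/5),.0515);print("plungers",pl,pr)
print("pin",plane(t,(184.1,205.5),.07),tri(t,(184.1,205.5),s,(244.6,246.2)))
print("holder corners",[plane(t,q,.045)[:2].round(3) for q in((149,196),(194,205),(148,208),(193,215))])
# corners of jig base front
for q in((42,298),(234,300)): print(plane(t,(260+q[0]/5,175+q[1]/5),.03))
E
```

```text
capL [ 0.48217972 -0.10660562  0.051     ] capR [ 0.48064467 -0.16518215  0.051     ] 0.058596637846528604
tri (array([ 0.48198678, -0.10717058,  0.04560021]), np.float64(0.0014074052786528812)) (array([ 0.48014569, -0.16593622,  0.04605377]), np.float64(0.001924102770725542))
hole [ 0.45054012 -0.13624577  0.046     ]
plungers [ 0.45320083 -0.09468724  0.0515    ] [ 0.45170573 -0.1794821   0.0515    ]
pin [0.51644437 0.20768717 0.07      ] (array([0.51672709, 0.20867213, 0.06181591]), np.float64(0.0014147568065743378))
holder corners [array([0.553, 0.331]), array([0.521, 0.178]), array([0.512, 0.333]), array([0.487, 0.181])]
[ 0.42063572 -0.07156836  0.03      ]
[ 0.41791808 -0.20133081  0.03      ]
```

jog_arm(
  plan=[
    [[0,0,0],[0,0,0.0414],0.02],
    [[0,0,0],[0,0,0.0414],0.02],
    [[0.14,-0.179,0],[0,0,0],0.02],
    [[0.14,-0.179,0],[0,0,0],0.02],
    [[0.14,-0.179,0],[0,0,0],0.02],
    [[0.14,-0.179,0],[0,0,0],0.02],
    [[0.14,-0.179,0],[0,0,0],0.02],
    [[0.14,-0.179,0],[0,0,0],0.02],
    [[0.14,-0.179,0],[0,0,0],0.02],
    [[0.14,-0.179,0],[0,0,0],0.02],
    [[0.14,-0.179,0],[0,0,0],0.02],
    [[0.14,-0.179,0],[0,0,0],0.02],
    [[0.14,-0.179,0],[0,0,0],0.02],
    [[0.14,-0.179,0],[0,0,0],0.02],
    [[0,0,0],[0,0,0],0.02],
    [[0,0,0],[0,0,0],0.02],
  ],
)

```text
time_s: 1.9
position: [0.4813, -0.1351, 0.2053]
eef_rot: [3.141, 0.001, -0.018]
wrist_force: [-0.1, -0.5, -1.0]
opening: 0.046
gripper_force: 0.0
```

```bash
python3 - <<'E'
from h import *
s=robot.read_state();print(s['position'],s['eef_rot'],s['opening'])
c=cam("wrist");cv2.imwrite("pics/w1.png",c["image"]);print(c["eye"],c["orientation"],c["fx"])
print(proj(c,[[.482,-.1066,.051],[.4806,-.165,.051],[.4505,-.1362,.046]]))
h=cv2.cvtColor(c["image"],cv2.COLOR_BGR2HSV);m=cv2.inRange(h,(7,170,120),(20,255,255))
n,_,st,ce=cv2.connectedComponentsWithStats(m)
for i in range(1,n):
    if st[i,4]>100: print(ce[i],st[i],plane(c,ce[i],.051))
E
```

```text
[ 0.48133187 -0.13512932  0.20527467] [ 3.14122894e+00  7.40150688e-04 -1.75674135e-02] 0.04596710794541494
[ 0.5575705  -0.13612325  0.38457217] [ 2.87326563e+00  7.44766273e-04 -1.58874931e+00] 291.0264717025254
[[232.69452576 178.27035675]
 [282.41529025 178.57076197]
 [258.3014703  202.14260737]]
[234.04026846 177.38926174] [228 171  13  14 149] [ 0.48303093 -0.10822169  0.051     ]
[284.33766234 177.37662338] [278 171  14  14 154] [ 0.48199729 -0.16724858  0.051     ]
```

View pics/w1.png

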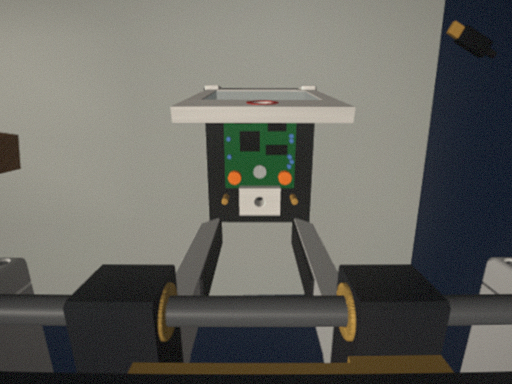

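The wrist view shows the caps at (234,177) and (284,177), the hole at (259,201) and the lid's far face with its red ring at (262,102), which agrees with the top view to 2 mm.

jog_arm(
  plan=[
    [[0.003,0.009,0.18],[0,0,0],0.02],
    [[0,0,0.18],[0,0,0],0.02],
    [[0,0,0.18],[0,0,0],0.02],
    [[0,0,0.18],[0,0,0],0.02],
    [[0,0,0.025],[0,0,0],0.02],
    [[0,0,0.02],[0,0,0],0.02],
    [[0,0,0.02],[0,0,0],0.02],
    [[0,0,0.02],[0,0,0],0.02],
    [[0,0,0.015],[0,0,0],0.02],
    [[0,0,0.005],[0,0,0],0.02],
    [[0,0,0],[0,0,0],0.02],
    [[0,0,0],[0,0,0],0.02],
  ],
)

```text
time_s: 3.15
position: [0.4835, -0.1391, 0.0432]
eef_rot: [3.139, -0.003, -0.02]
wrist_force: [-2.6, -0.2, 6.3]
opening: 0.0462
gripper_force: 3.2
```

jog_arm(
  plan=[
    [[0,0,0.01],[0,0,0],0.02],
    [[0,0,0.01],[0,0,0],0.02],
    [[0,0,0],[0,0,0],0.02],
  ],
)

```text
time_s: 3.45
position: [0.4837, -0.1392, 0.0429]
eef_rot: [3.139, -0.002, -0.019]
wrist_force: [-11.6, 3.5, 31.3]
opening: 0.0462
gripper_force: 15.7
```

jog_arm(
  plan=[
    [[0,0,-0.2],[0,0,0],0.02],
    [[0,0,-0.2],[0,0,0],0.02],
    [[0,0,-0.2],[0,0,0],0.02],
    [[0,0,-0.24],[0,0,0],0.02],
    [[0,0,0],[0,0,0],0.02],
    [[0,0,0],[0,0,0],0.02],
  ],
)

```text
time_s: 4.05
position: [0.4834, -0.1384, 0.2075]
eef_rot: [3.139, -0.006, -0.02]
wrist_force: [0.3, -0.3, -1.0]
opening: 0.046
gripper_force: 0.0
```

```bash
python3 - <<'E'
from h import *
C={n:cam(n) for n in("wrist","side","top")}
c=C["wrist"];s=C["side"]
h=cv2.cvtColor(c["image"],cv2.COLOR_BGR2HSV);m=cv2.inRange(h,(7,170,120),(20,255,255))
n,_,st,ce=cv2.connectedComponentsWithStats(m)
for i in range(1,n):
    if st[i,4]>100: print(ce[i],st[i],plane(c,ce[i],.043))
h=cv2.cvtColor(s["image"][150:190,280:300],cv2.COLOR_BGR2HSV);n,_,st,ce=cv2.connectedComponentsWithStats(cv2.inRange(h,(7,150,120),(22,255,255)))
print(ce[1:]+[280,150],st[1:])
for z in(.051,.043): print(proj(s,[[.482,-.1075,z],[.481,-.166,z]]))
x=c["image"][70:240,190:340];y=s["image"][110:205,240:325]
o=np.zeros((500,800,3),np.uint8);o[:450,:400]=cv2.resize(x,(400,450));o[:450,400:]=cv2.resize(y,(400,450));cv2.imwrite("pics/caps.png",o)
# lid top in top view / hole, wrist
g=cv2.cvtColor(c["image"],cv2.COLOR_BGR2GRAY)
p=proj(c,[[.4505,-.137,.046]])[0].astype(int);w=g[p[1]-6:p[1]+7,p[0]-6:p[0]+7].astype(float);q=np.clip(120-w,0,None)
yy,xx=np.mgrid[-6:7,-6:7];u=p+[(q*xx).sum()/q.sum(),(q*yy).sum()/q.sum()];print("hole",u,plane(c,u,.046))
E
```

```text
[231.6        178.81428571] [226 173  13  13 140] [ 0.48232992 -0.10806525  0.043     ]
[280.71034483 178.79310345] [274 173  14  13 145] [ 0.48111326 -0.1675381   0.043     ]
[[292.5        164.72727273]
 [287.69230769 176.42307692]
 [295.5        180.5       ]] [[11 12  4  6 22]
 [ 6 24  5  6 26]
 [15 28  2  6 12]]
[[287.67940266 173.05628429]
 [292.33037925 161.67463921]]
[[287.55402653 175.03537459]
 [292.18822142 163.63793416]]
hole [255.09579288 202.32944984] [ 0.45287847 -0.13589619  0.046     ]
```

View pics/caps.png

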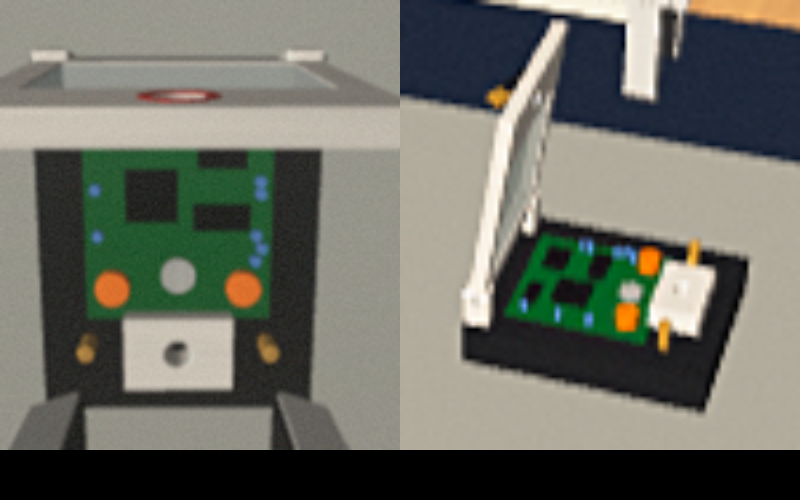

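Both caps moved down by the same amount (side view 287.7,176.4 and 292.5,164.7) and stopped at 43 mm. Now going behind the lid.

jog_arm(
  plan=[
    [[0,0,-0.24],[0,0,0],1],
    [[0,0,-0.24],[0,0,0],1],
    [[0.2,-0.04,0],[0,0,0],1],
    [[0.2,-0.04,0],[0,0,0],1],
    [[0.2,-0.04,0],[0,0,0],1],
    [[0.21,-0.04,0],[0,0,0],1],
    [[0,0,0.24],[0,0,0],1],
    [[0,0,0.24],[0,0,0],1],
    [[0,0,0.235],[0,0,0],1],
    [[0,0,0],[0,0,0],1],
    [[0,0,0],[0,0,0],1],
  ],
)

```text
time_s: 5.3
position: [0.6431, -0.1086, 0.1555]
eef_rot: [-3.14, 0.005, -0.02]
wrist_force: [0.6, -0.0, 0.4]
opening: 0.0007
gripper_force: 0.0
```

jog_arm(
  plan=[
    [[-0.07,0,0],[0,0,0],1],
    [[-0.05,0,0],[0,0,0],1],
    [[-0.05,0,0],[0,0,0],1],
    [[-0.05,0,0],[0,0,0],1],
    [[-0.05,0,0],[0,0,0],1],
    [[-0.05,0,0],[0,0,0],1],
    [[-0.05,0,0],[0,0,0],1],
    [[-0.05,0,0],[0,0,0],1],
    [[-0.05,0,0],[0,0,0],1],
    [[-0.05,0,0],[0,0,0],1],
    [[-0.05,0,0],[0,0,0],1],
    [[-0.05,0,0],[0,0,0],1],
    [[-0.05,0,0],[0,0,0],1],
    [[-0.05,0,0],[0,0,0],1],
    [[-0.05,0,0],[0,0,0],1],
    [[-0.05,0,0],[0,0,0],1],
    [[-0.05,0,0],[0,0,0],1],
    [[0,0,0],[0,0,0],1],
    [[0,0,-0.1],[0,0,0],1],
    [[0,0,-0.2],[0,0,0],1],
  ],
)

```text
time_s: 7.3
position: [0.4678, -0.1044, 0.2147]
eef_rot: [-3.138, 0.007, -0.021]
wrist_force: [0.3, -0.4, 0.1]
opening: 0.0008
gripper_force: 0.0
```

```bash
python3 - <<'E'
from h import *
c=cam("wrist");s=cam("side")
x=c["image"];y=s["image"][110:230,220:340]
o=np.zeros((400,800,3),np.uint8);o[:300,:400]=cv2.resize(x,(400,300));o[:400,400:]=cv2.resize(y,(400,400));cv2.imwrite("pics/lid.png",o)
E
```

```text
(no output)
```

View pics/lid.png

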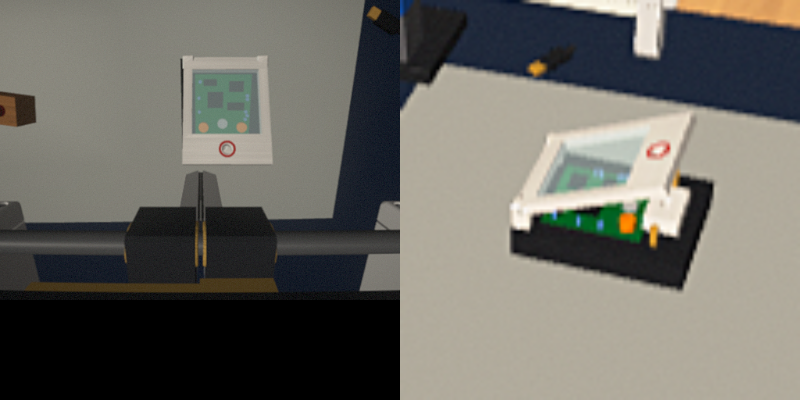

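The lid is at about 0.2 rad and still sinking on its own, with the ring visible in both views. It will settle while I go to the pin.

jog_arm(
  plan=[
    [[0.03,-0.224,-0.1],[0,0,0],1],
    [[0.03,-0.224,0],[0,0,0],0.2],
    [[0.03,-0.224,0],[0,0,0],0.2],
    [[0.03,-0.224,0],[0,0,0],0.2],
    [[0.03,-0.224,0],[0,0,0],0.2],
    [[0.03,-0.224,0],[0,0,0],0.2],
    [[0.03,-0.224,0],[0,0,0],0.2],
    [[0,0,0],[0,0,-0.0449],0.2],
    [[0,0,0],[0,0,-0.0449],0.2],
    [[0,0,0],[0,0,-0.0449],0.2],
    [[0,0,0],[0,0,-0.0449],0.2],
    [[0,0,0],[0,0,-0.0449],0.2],
    [[0,0,0],[0,0,-0.0449],0.2],
    [[0,0,0],[0,0,-0.0449],0.2],
    [[0,0,0],[0,0,-0.0449],0.2],
    [[0,0,0],[0,0,-0.0449],0.2],
    [[0,0,0],[0,0,-0.0449],0.2],
    [[0,0,0],[0,0,0],0.2],
    [[0,0,0],[0,0,0],0.2],
  ],
)

```text
time_s: 9.3
position: [0.5188, 0.2073, 0.237]
eef_rot: [-3.141, 0.0, 1.387]
wrist_force: [-0.1, 0.9, 0.4]
opening: 0.0374
gripper_force: 0.0
```

```bash
python3 - <<'E'
from h import *
s=robot.read_state();print(s['position'],s['eef_rot'],s['opening'])
c=cam("wrist");im=c["image"].copy()
print(proj(c,[[.5165,.208,.075]]))
h=cv2.cvtColor(im,cv2.COLOR_BGR2HSV);m=cv2.inRange(h,(0,170,70),(5,255,255))|cv2.inRange(h,(174,170,70),(180,255,255))
n,_,st,ce=cv2.connectedComponentsWithStats(m)
for i in range(1,n):
    if st[i,4]>60: print(ce[i],st[i],plane(c,ce[i],.066),plane(c,ce[i],.075))
y=cam("side")["image"][110:230,220:340]
o=np.zeros((400,800,3),np.uint8);o[:300,:400]=cv2.resize(im,(400,300));o[:400,400:]=cv2.resize(y,(400,400));cv2.imwrite("pics/pin.png",o)
E
```

```text
[0.51879398 0.20726151 0.23703477] [-3.14123664e+00  1.09467233e-04  1.38734316e+00] 0.037373572256043604
[[255.28154156 177.87335029]]
[255.5        176.95575221] [248 168  16  18 226] [0.51656452 0.20710815 0.066     ] [0.51696501 0.20906042 0.075     ]
```

View pics/pin.png

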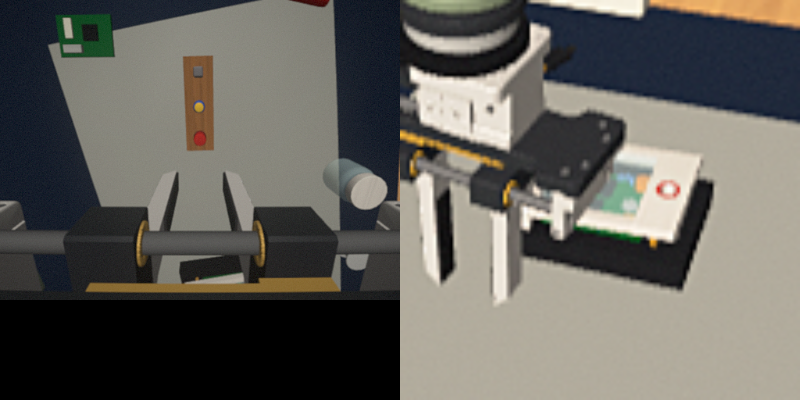

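The wrist view shows the red knob at (255,177) full-size, with the trimmer and reamer beyond it, and the side view shows the lid resting on the plungers. The knob agrees with the first fix to 1 mm.

jog_arm(
  plan=[
    [[0.002,-0.01,0.2],[0,0,0],0.2],
    [[0,0,0.2],[0,0,0],0.2],
    [[0,0,0.2],[0,0,0],0.2],
    [[0,0,0.2],[0,0,0],0.2],
    [[0,0,0.09],[0,0,0],0.2],
    [[0,0,0.04],[0,0,0],0.2],
    [[0,0,0],[0,0,0],0.2],
    [[0,0,0],[0,0,0],1],
    [[0,0,0],[0,0,0],1],
    [[0,0,0],[0,0,0],1],
    [[0,0,0],[0,0,0],1],
    [[0,0,0],[0,0,0],1],
    [[0,0,0],[0,0,0],1],
  ],
)

```text
time_s: 10.7
position: [0.5184, 0.2084, 0.0532]
eef_rot: [3.139, -0.001, 1.39]
wrist_force: [-0.0, 0.3, 6.8]
opening: 0.0192
gripper_force: 30.0
```

jog_arm(
  plan=[
    [[0,0,-0.1],[0,0,0],1],
    [[0,0,-0.2],[0,0,0],1],
    [[0,0,-0.24],[0,0,0],1],
    [[0,0,-0.2],[0,0,0],1],
    [[-0.22,-0.002,0],[0,0,0],1],
    [[-0.22,-0.002,0],[0,0,0],1],
    [[-0.22,-0.002,0],[0,0,0],1],
    [[-0.22,-0.002,0],[0,0,0],1],
    [[-0.22,-0.002,0],[0,0,0],1],
    [[-0.22,-0.002,0],[0,0,0],1],
    [[-0.22,-0.002,0],[0,0,0],1],
    [[-0.22,-0.002,0],[0,0,0],1],
    [[0,0,0.2],[0,0,0],1],
    [[0,0,0.15],[0,0,0],1],
    [[0,0,0],[0,0,0],1],
    [[0,0,0],[0,0,0],1],
  ],
)

```text
time_s: 12.3
position: [0.4502, -0.1375, 0.1294]
eef_rot: [-3.14, -0.0, 1.39]
wrist_force: [-0.4, 0.0, 0.5]
opening: 0.0192
gripper_force: 30.0
```

```bash
python3 - <<'E'
from h import *
s=robot.read_state();print(s['position'],s['eef_rot'],s['opening'],s['gripper_force'])
p=np.array(s['position'])
c=cam("wrist");im=c["image"]
np.save("w.npy",c,allow_pickle=True)
print(proj(c,[p-[0,0,.042],[.4515,-.1365,.0617]]))
h=cv2.cvtColor(im,cv2.COLOR_BGR2HSV);m=cv2.inRange(h,(0,90,60),(8,255,255))|cv2.inRange(h,(172,90,60),(180,255,255))
n,_,st,ce=cv2.connectedComponentsWithStats(m)
for i in range(1,n):
    if st[i,4]>15: print(ce[i],st[i],plane(c,ce[i],.0617))
cr=im[140:265,180:330];cv2.imwrite("pics/tip.png",cv2.resize(cr,(720,600),interpolation=cv2.INTER_CUBIC))
E
```

```text
[ 0.45019092 -0.13747749  0.12942604] [-3.14037021e+00 -3.84309319e-04  1.39031851e+00] 0.01919567710105405 29.984537959098816
[[257.58110146 211.06353503]
 [258.77203181 200.25327995]]
[259.28089888 199.81460674] [247 190  25  23 178] [ 0.45201652 -0.13618059  0.0617    ]
[256.41410788 241.1186722 ] [ 240  218   34   46 1205] [ 0.4423392 -0.1749521  0.0617   ]
```

View pics/tip.png

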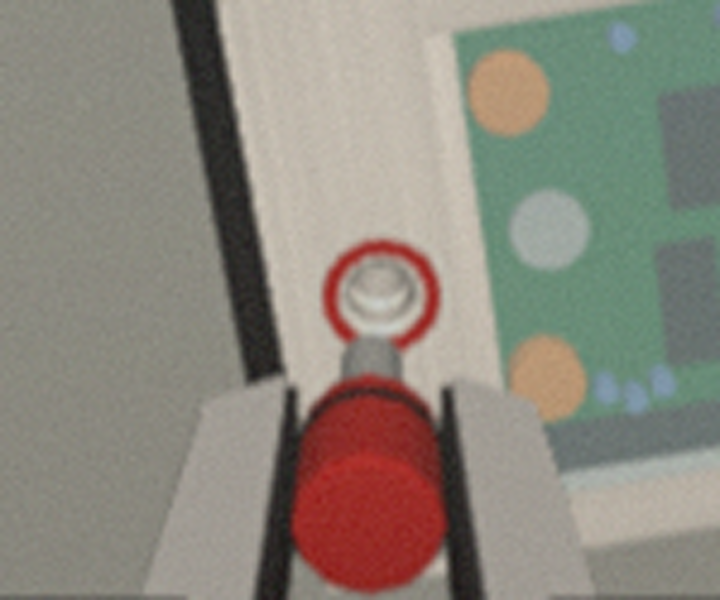

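The ring is centred at about (259.4,201.6), the shank tip at about (257.5,211), and the knob's top face at about (257.1,249).

```bash
python3 - <<'E'
from h import *
c=np.load("w.npy",allow_pickle=True).item();p=np.array([.45019,-.13748,.12943])
print("ring",plane(c,(259.4,201.6),.0617))
for dz in(.020,.022,.024): print("knob top",dz,plane(c,(257.1,249),p[2]+dz)-p)
for dz in(.040,.042,.044): print("tip rim far edge",dz,plane(c,(257.5,210.2),p[2]-dz)-p)
E
```

```text
ring [ 0.45182655 -0.13783151  0.0617    ]
knob top 0.02 [-0.00086823 -0.00240962  0.02      ]
knob top 0.022 [-0.00069059 -0.00142847  0.022     ]
knob top 0.024 [-0.00051296 -0.00044733  0.024     ]
tip rim far edge 0.04 [ 0.00018753  0.001414   -0.04      ]
tip rim far edge 0.042 [ 6.80987916e-05  7.36063373e-04 -4.20000000e-02]
tip rim far edge 0.044 [-5.13275425e-05  5.81267592e-05 -4.40000000e-02]
```

jog_arm(
  plan=[
    [[0.0075,0.0075,0],[0,0,0],1],
    [[0,0,0.04],[0,0,0],1],
    [[0,0,0.04],[0,0,0],1],
    [[0,0,0.02],[0,0,0],1],
    [[0,0,0.02],[0,0,0],1],
    [[0,0,0.02],[0,0,0],1],
    [[0,0,0.02],[0,0,0],1],
    [[0,0,0],[0,0,0],1],
    [[0,0,0],[0,0,0],1],
  ],
)

```text
time_s: 13.25
position: [0.4523, -0.1365, 0.0973]
eef_rot: [-3.141, -0.0, 1.39]
wrist_force: [-0.7, 0.7, -0.6]
opening: 0.0195
gripper_force: 30.0
```

jog_arm(
  plan=[
    [[0,0,0.02],[0,0,0],1],
    [[0,0,0.02],[0,0,0],1],
    [[0,0,0.02],[0,0,0],1],
    [[0,0,0.02],[0,0,0],1],
    [[0,0,0],[0,0,0],1],
  ],
)

```text
time_s: 13.75
position: [0.4517, -0.1362, 0.0806]
eef_rot: [-3.14, -0.0, 1.39]
wrist_force: [0.1, 0.4, 0.2]
opening: 0.0196
gripper_force: 30.0
```

jog_arm(
  plan=[
    [[0,0,0.02],[0,0,0],1],
    [[0,0,0.02],[0,0,0],1],
    [[0,0,0.015],[0,0,0],1],
    [[0,0,0.01],[0,0,0],1],
    [[0,0,0.01],[0,0,0],1],
    [[0,0,0.01],[0,0,0],1],
    [[0,0,0],[0,0,0],1],
    [[0,0,0],[0,0,0],1],
  ],
)

```text
time_s: 14.55
position: [0.4519, -0.1365, 0.0645]
eef_rot: [-3.141, 0.0, 1.39]
wrist_force: [-3.2, 0.7, 4.5]
opening: 0.0194
gripper_force: 30.0
```

jog_arm(
  plan=[
    [[0,0,0.005],[0,0,0],1],
    [[0,0,0.005],[0,0,0],1],
    [[0,0,0],[0,0,0],1],
    [[0,0,0],[0,0,0],1],
  ],
)

```text
time_s: 14.95
position: [0.452, -0.1365, 0.064]
eef_rot: [-3.14, 0.0, 1.391]
wrist_force: [-5.9, 2.7, 15.7]
opening: 0.0191
gripper_force: 30.0
```

jog_arm(
  plan=[
    [[0,0,0.004],[0,0,0],1],
    [[0,0,0],[0,0,0],1],
    [[0,0,0],[0,0,0],1],
    [[0,0,0],[0,0,0],1],
  ],
)

```text
time_s: 15.35
position: [0.452, -0.1366, 0.0639]
eef_rot: [-3.14, 0.0, 1.391]
wrist_force: [-7.9, 2.6, 19.8]
opening: 0.0193
gripper_force: 30.0
```

```bash
python3 - <<'E'
from h import *
s=cam("side");y=s["image"][110:210,230:330]
c=cam("wrist")["image"][150:300,170:350]
o=np.zeros((500,800,3),np.uint8);o[:,:400]=cv2.resize(y,(400,500));o[:,400:]=cv2.resize(c,(400,500));cv2.imwrite("pics/end.png",o)
print(robot.read_state()['wrist_force'])
E
```

```text
[-8.52589872  3.15987543 20.40961251]
```

View pics/end.png

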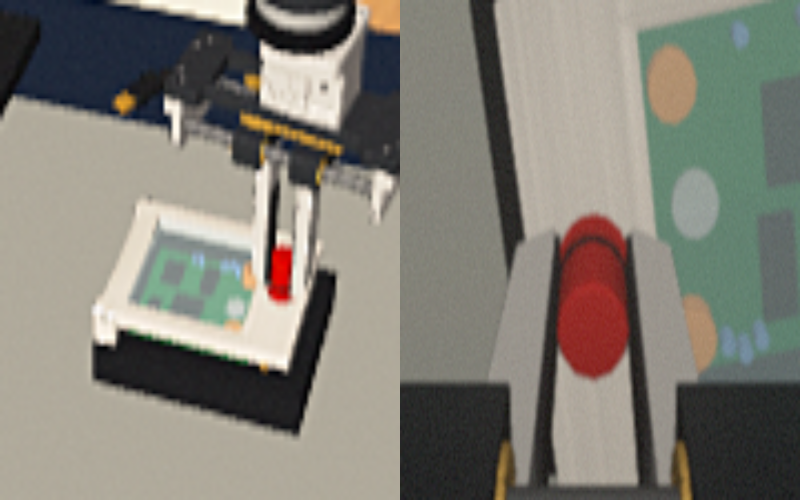

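Both views show the knob sitting on the lid, the lid flat and the fingers gripping. The arm stopped hard at TCP z 0.064, as expected, with 20 N down.

```bash
python3 -c "
from bench import robot
print(robot.finish_job())"
```

```text
the job is handed in; nothing more can be done
None
```

I handed the job in with both caps pressed home, the lid shut and the pin seated, and the gripper still holding the knob down with about 20 N; the hand-in returned no verdict.

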